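# Clamp a shoe last in the lasting jig

### The job

Load the yellow shoe last into the blue clamping jig: swing the jig's red-handled clamp lever fully open, take the yellow last off the sloping rack, set it sole-down in the jig's channel and slide it toe first under the yellow bridge until its toe is home against the rubber stop, then swing the lever fully shut behind its heel. Leave the green last and everything else on the bench where they are.

Things in the scene. Friction and masses are not known exactly. Their poses are not given: they have to be found in the camera images.
- jig: Blue clamping jig, fixed; jig and rack can swap sides. Base plate 270 x 170 x 15 mm; origin at the centre of its underside; x along the channel from open mouth to stop, z up. Channel floor at z 15 between two rails: inner faces y +-33, 10 thick, tops z 35, from x -120 to 130. Grey socket block of the lever: x -92 to -46, y 53 to 84, to z 78. Rest post: x -84 to -54, y -61 to -47, to z 51.
- jig_bridge (a point): Centre of the underside of the yellow bridge over the channel: 70 mm above the channel floor. The bridge is 25 mm long (jig x 75 to 100), its top 18 mm higher; steel legs outside the rails to y +-59, up to z 110. Axes as the jig.
- jig_home (a point): Point on the channel floor where the yellow last's origin is when its toe touches the rubber stop (jig x 5, y 0, z 15 mm). The stop's face is at jig x 120, its top at z 60. Axes as the jig.
- clamp_lever (a joint): Angle of the clamp lever, rad: 0 = fully shut (level, lying across the channel towards jig -y), 1.57 = upright, 2.1 = fully open, leaning outward to jig +y. Stiff hinge: it stays where it is left.
- lever_hinge (a point): Point on the lever's hinge axis, jig (-69, 75, 62) mm; the axis is parallel to jig x. Axes as the jig.
- lever_grip (a point): Centre of the lever's red handle, 165 mm from the hinge: a bar 18 x 18 mm, from 131 to 197 mm from the hinge. Site axes turn with the lever: -y points from hinge to handle end, x lies along the hinge. When shut, a rubber pad under the lever reaches down to z 28 mm in the channel, its face 7 mm behind the heel of a last that is home.
- rack: Wooden rack fixed to the bench, 230 mm wide, its board sloping 30 degrees, the low edge at rack -x facing the robot, the high edge 130 mm up at rack +x. The low edge is 40 mm towards the robot from its origin, the high edge 135 mm beyond it. Two lanes, at rack y +-56 mm, each hold one last, heel down against a ledge 20 mm high.
- yellow_last: Yellow plastic shoe last, loose, 0.2 to 0.4 kg, 170 mm long, up to 60 wide. Origin on the flat sole under the neck; x to the toe (tip x 115, heel x -55), z up from the sole. Body up to 60 high. Neck: block 48 long (x), 34 wide (y) over the origin, from z 60 to its steel top at z 100; grip across y at about z 82. On the rack it is pitched 30 degrees, toe up, neck leaning to the robot.
- green_last: Green last of the same shape in the other lane; which lane is which changes. Leave it.
- glue_bottle: White square glue bottle with a cone nozzle, 74 x 74 mm, 85 mm to the shoulder, 181 mm to the tip, standing loose; origin at the centre of its underside. Leave it.
- cement_tin: Orange-banded tin, 72 mm across, 90 mm high, standing loose; origin at the centre of its underside. Leave it.
- paste_brush: Paste brush lying at the back of the bench. Leave it.
- outsoles: Two stacked black outsoles, 170 x 68 x 29 mm. Leave them.
- rivet_cup: Steel cup, 80 mm across and 80 mm high. Leave it.
- awl: Orange-handled awl lying on the bench. Leave it.
Things that resemble listed ones, but are neither listed nor needed, are in the scene too. What is meant by the yellow_last is not pink, and is the larger of those in its own colour.

How it is judged:
By the outcome, as a careful person would: the job done as asked, in the order asked, and still so for the second after the job is handed in, with the robot touching nothing.
It also fails if it takes over 72 s, if anything falls off the work surface, if the arm or the gripper's body presses on something with over 40 N, if the wrist force passes 120 N, or if a joint passes its speed limit or range.

### The arm

A 7-joint arm with a two-finger parallel gripper is mounted at the origin on the work surface. World frame = base frame: x ahead of the robot, y to its left, z up, the work surface at z = 0. Lengths are in m, angles in rad, forces in N, time in s.
With the tool pointing down it reaches from about 0.4 to 0.85 m from the base axis. Payload 4.4 kg.
Tool frame: the origin (TCP) lies on the centre line of the jaws, within the pads' length; the fingertips stand robot.finger_overhang ahead of it and the grasp point (between the pads) lies 11 mm behind it (robot.finger_overhang is the distance from the TCP to the fingertips, in m); z points along the fingers, y is the direction in which the jaws open and shut (so a half turn about z gives the same grasp; the last joint's range is limited). The gripper opens to 94 mm and grips with 3 to 60 N. Pads are 16 mm wide; open, the fingers measure 119 mm over their backs; the gripper's body (75 mm by 177 mm) begins 78 mm behind the grasp point.
Start: joints at [1.135, 0.628, 0.038, 1.517, -0.027, 0.996, -0.02], TCP at [0.235, -0.606, 0.179] pointing down, gripper open.
Joint ranges: [-3.06, 3.06], [-0.37, 2.12], [-1.25, 1.32], [0.18, 2.47], [-1.1, 4.24], [0.23, 1.98], [-2.94, 2.94]. Speed limits (rad/s): [2.57, 2.57, 3.14, 3.14, 3.14, 3.14, 3.14].

### API

Orientations are given as a unit quaternion [w, x, y, z].
In Python, from rig import monitor, viewer, order, robot gives the robot as it stands.
- The arm moves only by the tool play_rows, never from a script. Its argument "motion" is one flat list of numbers, 7 for each row, row after row: the shift along the tool's x, y, z in mm, then the turn, a rotation vector about the tool's x, y, z in rad, then the finger opening in mm, from 0 to 94. A call has 1 to 5 rows; each row is the pose to reach, as a shift and turn from the pose measured when the call began, along the tool's axes at that moment; what a row does not reach only later rows make up. A row lasts 1/10 s, in which the tool goes at most 50 mm and 8.59 degrees, less where a joint would pass 70% of its speed; a pose out of reach is approached as far as the arm can. A call with a gripper value outside its range is refused whole. The fingers move at their own pace and stop on an object; "force" is the grip in N (left out, the last holds). Time passes only in rows, so rows that repeat a pose let the fingers close. It gives the time, the measured TCP pose, the force and the opening at its end, in the units of the state.
- monitor.get_obs(): the state, without advancing time (a new reading comes with each control period).
- viewer.read_camera(name): name is "scene" or "top"; returns the picture (400x640x3 uint8, red, green, blue); there is no depth.
- viewer.camera_params(name): a dict with "fx", "fy", "cx", "cy" (pixels), "R" (3x3) and "t" (3): a world point X has camera coordinates R X + t. Camera axes: x right, y down, z forward; pixel columns grow to the right and rows downward; lengths in m; the calibration is good to about 2 mm. A picture is of the moment at which its call begins. camera_params takes no time and is no camera call.
- order.job_done(): hands the job in, once; it reports no verdict.
The state is a dict: "t": time; "joints": joint angles; "qd": joint speeds; "joint_torque": joint torques, N m; "tool_pos": TCP position; "ee_rot": TCP orientation; "contact_force": force on the tool from outside, world axes, zero at the start; "torque": the same for the moment, N m; "grip_width": finger opening in m.
Only numpy, scipy, OpenCV 4.12 (cv2) and the standard library are available. Lean on these libraries where they do the work, as an engineer would, in place of code of your own. Each camera call takes 0.05 s, during which the arm holds its last target. There are 200 camera calls.

## Working session

There is one attempt and no reset: what is moved stays moved. The work goes in short steps, Python scripts to look and compute and a tool call to move; the robot and the scene stay as the last step left them, time stands still between calls to the robot, and variables do not carry over. Pictures are saved under pics/ and viewed, about 8 in all and at most 12, crops included, and the job is handed in when it is done.

Besides the shell and the picture viewer there is one more tool, called after "Request:" as name(argument=value, ...) on one line, values as JSON. play_rows: Moves the arm, as the interface text tells. Its arguments: {"type":"object","properties":{"motion":{"type":"array"},"force":{"type":"number"}},"required":["motion"]}

```bash
ls; mkdir -p pics; python3 - <<'E'
from rig import monitor, viewer, order, robot
import cv2
print(robot.finger_overhang, monitor.get_obs())
for n in("scene","top"):
    im=viewer.read_camera(n); cv2.imwrite(f"pics/{n}0.png",im[:,:,::-1]); print(n,viewer.camera_params(n))
E
```

```text
pics
0.008 {'t': 0.0, 'joints': array([ 1.13519555,  0.62930461,  0.03847364,  1.51834214, -0.02702155,
        0.99630482, -0.01998949]), 'qd': array([ 0.00067416, -0.00057966, -0.0013192 , -0.00064878, -0.00170448,
        0.00045503,  0.00081817]), 'joint_torque': array([-1.95814819e-04, -5.49739981e+01,  1.14388425e+00, -1.86637723e+01,
       -5.20405162e-02,  2.35843216e-02,  1.69835844e-04]), 'tool_pos': array([ 0.23468966, -0.60539594,  0.17778993]), 'ee_rot': array([-9.02276532e-04,  9.82956567e-01,  1.83835637e-01, -1.80029197e-04]), 'contact_force': array([-0.22399428,  0.11337404, -0.01057034]), 'torque': array([ 0.05499892,  0.0556037 , -0.0345145 ]), 'grip_width': 0.09409006285156543}
scene {'fx': 376.38737926474647, 'fy': 376.38737926474647, 'cx': 319.2607400184045, 'cy': 198.80057428332168, 'R': array([[-0.86446373,  0.50227448, -0.02056228],
       [ 0.28708911,  0.45970448, -0.84038779],
       [-0.41265277, -0.73238797, -0.54159538]]), 't': array([ 0.50390374, -0.09087644,  1.41694866])}
top {'fx': 446.77368606419867, 'fy': 446.77368606419867, 'cx': 319.62149106602135, 'cy': 206.2669567760796, 'R': array([[ 1.64279388e-03, -9.99998638e-01, -1.56988173e-04],
       [-9.85511271e-01, -1.59236847e-03, -1.69602476e-01],
       [ 1.69601995e-01,  4.33335524e-04, -9.85512545e-01]]), 't': array([-0.01269251,  0.57277526,  1.63823339])}
```

View pics/scene0.png

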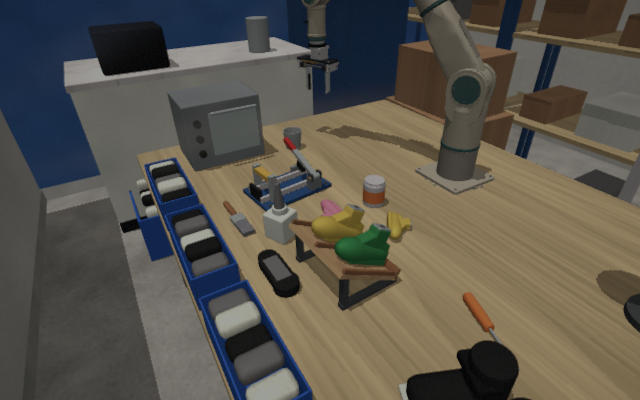

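View pics/top0.png

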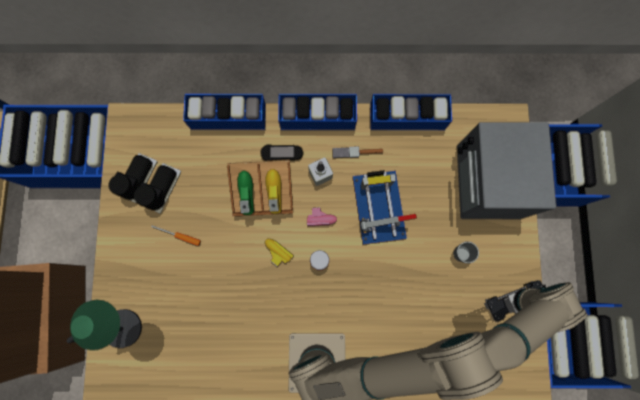

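The top view shows the jig at about (380,207) with its bridge at the far end (378,180) and the lever's red handle at (408,217). The rack is at (261,190). There are two yellow candidates:
- The last in the rack's right lane, at top (273,190).
- A smaller loose yellow last on the bench, at top (278,251).

The task describes the larger one, on the rack. I'll check that in an enlarged crop.

```bash
python3 - <<'E'
import cv2,numpy as np
t=cv2.imread("pics/top0.png")[135:275,220:430]; s=cv2.imread("pics/scene0.png")[125:305,235:415]
a=cv2.resize(t,None,fx=3.8,fy=3.8,interpolation=2); cv2.imwrite("pics/ct.png",a)
cv2.imwrite("pics/cs.png",cv2.resize(s,(600,600),interpolation=2))
E
```

```text
(no output)
```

View pics/ct.png

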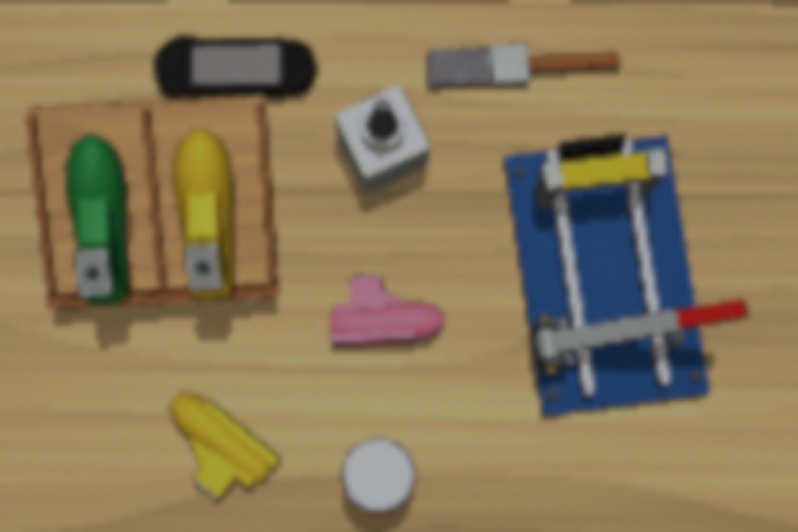

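View pics/cs.png

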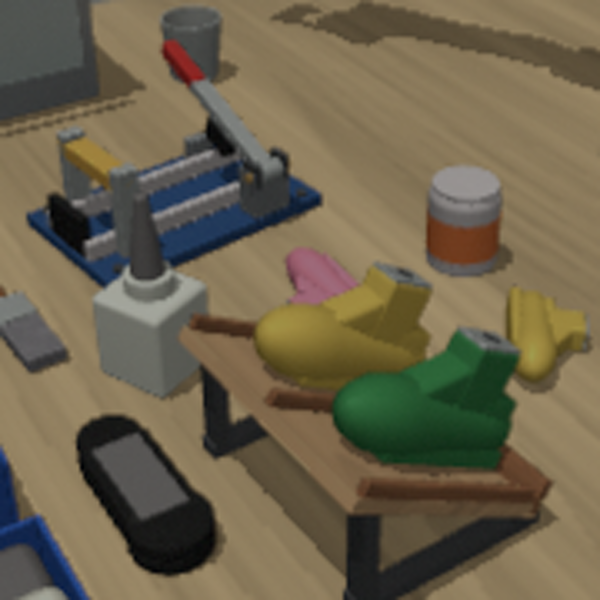

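The crops confirm it: the rack's right-lane yellow last (top 273,200; scene 350,215) is larger than the loose yellow one on the bench (top 278,251), and the third is pink. In the scene crop the lever is partly raised. Next I'll measure the jig, the lever handle and the last.

```bash
cat > h.py <<'E'
import numpy as np,cv2
from rig import monitor, viewer, order, robot
from scipy.spatial.transform import Rotation as Ro
P={n:viewer.camera_params(n) for n in("scene","top")}
def ray(n,uv):
    p=P[n];d=np.array([(uv[0]-p["cx"])/p["fx"],(uv[1]-p["cy"])/p["fy"],1.]);R=np.array(p["R"])
    return -R.T@p["t"],R.T@d/np.linalg.norm(d)
def plane(n,uv,z): o,d=ray(n,uv);return o+d*(z-o[2])/d[2]
def tri(a,b):
    A=np.zeros((3,3));y=np.zeros(3);L=[ray("scene",a),ray("top",b)]
    for o,d in L: M=np.eye(3)-np.outer(d,d);A+=M;y+=M@o
    X=np.linalg.solve(A,y);return X,[np.linalg.norm((np.eye(3)-np.outer(d,d))@(X-o)) for o,d in L]
def proj(n,X): p=P[n];c=np.array(p["R"])@X+p["t"];return np.array([p["fx"]*c[0]/c[2]+p["cx"],p["fy"]*c[1]/c[2]+p["cy"]])
def rel(Xw,Rw):
    "shift mm in tool axes and rotvec to reach world pose"
    o=monitor.get_obs();q=o["ee_rot"];R0=Ro.from_quat([q[1],q[2],q[3],q[0]])
    return np.round(R0.inv().apply(Xw-o["tool_pos"])*1000,1),np.round((R0.inv()*Rw).as_rotvec(),4)
def mask(im,lo,hi,box):
    m=cv2.inRange(cv2.cvtColor(im,cv2.COLOR_BGR2HSV),lo,hi);k=np.zeros_like(m);x0,y0,x1,y1=box;k[y0:y1,x0:x1]=255;return m&k
E
python3 - <<'E'
from h import *
t=cv2.imread("pics/top0.png");s=cv2.imread("pics/scene0.png")
c=np.array([[505,157],[667,137],[708,393],[543,416]])/3.8+[220,135]
m=mask(t,(105,120,40),(125,255,255),(345,160,420,250))
hull=cv2.convexHull(cv2.findNonZero(m)); r=cv2.minAreaRect(hull); print("rect",r); b=cv2.boxPoints(r)
for C in(c,b):
    W=np.array([plane("top",p,.015) for p in C]); print(W.round(4).tolist(),"ctr",W.mean(0).round(4)); 
W=np.array([plane("top",p,.015) for p in c]);v=W[0]+W[1]-W[2]-W[3];print("yaw",np.degrees(np.arctan2(v[1],v[0])),np.linalg.norm(v)/2)
def red(im,box):
    m=mask(im,(0,170,70),(6,255,255),box)|mask(im,(174,170,70),(180,255,255),box)
    pts=cv2.findNonZero(m)[:,0].astype(float);cc,e,V=cv2.PCACompute2(pts,None)[0:3] if 0 else (pts.mean(0),0,0);return cc,cv2.minAreaRect(pts.astype(np.float32)),len(pts)
a=red(s,(275,130,310,160));bb=red(t,(390,205,425,230));print(a,bb);print(tri(a[0],bb[0]))
# steel neck top yellow, rough
print(tri((235+400*.3,125+271*.3),(220+203/3.8,135+254/3.8)))
# rack board corners
E
```

```text
rect ((379.1037292480469, 206.98428344726562), (68.19140625, 42.81437683105469), 81.38435363769531)
[[0.6973, -0.1413, 0.015], [0.7187, -0.308, 0.015], [0.455, -0.3419, 0.015], [0.4317, -0.1763, 0.015]] ctr [ 0.5757 -0.2419  0.015 ]
[[0.6967, -0.141, 0.015], [0.7227, -0.3067, 0.015], [0.4585, -0.3385, 0.015], [0.4339, -0.1769, 0.015]] ctr [ 0.5779 -0.2408  0.015 ]
yaw 7.421574164479639 0.26690754653331056
(array([288.91176471, 143.30882353]), ((288.75, 143.25001525878906), (14.142135620117188, 4.949747085571289), 45.0), 68) (array([407.17808219, 217.02739726]), ((407.0, 217.00001525878906), (4.274373531341553, 16.439899444580078), 80.53767395019531), 73)
(array([ 0.51953228, -0.32437701,  0.13211433]), [np.float64(0.0005104495972508074), np.float64(0.000510449597250794)])
(array([0.56729906, 0.15576139, 0.14823142]), [np.float64(0.005198821709717164), np.float64(0.005198821709717165)])
```

```bash
python3 - <<'E'
import cv2,numpy as np
t=cv2.imread("pics/top0.png")[175:225,255:295]; s=cv2.imread("pics/scene0.png")[195:245,305:370]
cv2.imwrite("pics/n.png",np.hstack([cv2.resize(t,(400,500),interpolation=2),cv2.resize(s,(390,500)[:2] if 0 else (400,500),interpolation=2)]))
E
```

```text
(no output)
```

View pics/n.png

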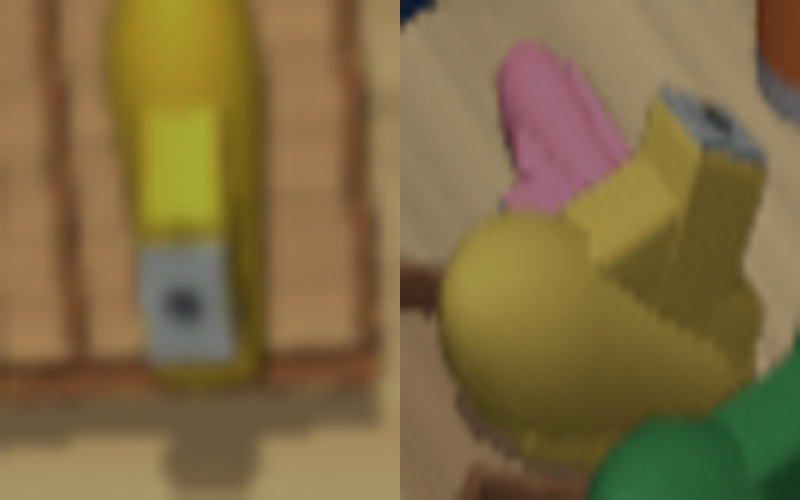

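The crop shows the steel neck top centred near top (273.2,204.5) and scene (355.3,206.7). Now I'll get the poses from the rail lines, the lane and that neck top.

```bash
cat >> h.py <<'E'
def rails(t):
    "jig axis line from the two light rails in a top picture: list of world points (z .035) per rail"
    h=cv2.cvtColor(t,cv2.COLOR_BGR2HSV).astype(float); w=np.clip(150-h[:,:,1],0,None)*(h[:,:,2]>90)
    out=[]
    for (u0,v0),(u1,v1) in (((368.3,187),(372.3,217)),((388,186),(392,214))):
        pts=[]
        for v in range(v0,v1):
            uc=u0+(u1-u0)*(v-v0)/(v1-v0); us=np.arange(int(round(uc))-3,int(round(uc))+4); ww=w[v,us]
            if ww.sum()>60: pts.append(plane("top",((us*ww).sum()/ww.sum(),v),.035)[:2])
        out.append(np.array(pts))
    return out
E
python3 - <<'E'
from h import *
t=cv2.imread("pics/top0.png")
fs=[]
for r in rails(t):
    p=np.polyfit(r[:,0],r[:,1],1);res=r[:,1]-np.polyval(p,r[:,0]);ok=abs(res)<.003;p=np.polyfit(r[ok,0],r[ok,1],1);fs.append(p)
    print(len(r),ok.sum(),"yaw",np.degrees(np.arctan(p[0])),"y@.577",np.polyval(p,.577),"rms",res[ok].std())
print("sep",(np.polyval(fs[0],.577)-np.polyval(fs[1],.577))*np.cos(np.arctan(fs[0][0])),"expect .076")
X,e=tri((355.3,206.7),(273.2,204.5));print("necktop",X,e)
for n,uv in(("lowL",(50,303)),("lowR",(273,295))): print(n,plane("top",np.array(uv)/3.8+[219.6,134.6],.045))
for n,uv in(("hiL",(30,110)),("hiR",(265,100))): print(n,plane("top",np.array(uv)/3.8+[219.6,134.6],.135))
yaw=np.radians(7.7);c=np.array([.577,-.2415]);h=np.array([.5195,-.3244])-c
R=np.array([[np.cos(yaw),np.sin(yaw)],[-np.sin(yaw),np.cos(yaw)]]);print("handle jig",R@h)
E
```

```text
30 30 yaw 7.1699127947098535 y@.577 -0.20224688542999592 rms 0.0005210546406889643
28 28 yaw 7.309716283272281 y@.577 -0.2788641622946295 rms 0.00040947382914547
sep 0.07601815884423496 expect .076
necktop [0.56124855 0.1547056  0.14364793] [np.float64(0.0017289187973835072), np.float64(0.001728918797383453)]
lowL [0.5420408  0.31598139 0.045     ]
lowR [0.55044172 0.09462689 0.045     ]
hiL [0.71526237 0.32388218 0.135     ]
hiR [0.72551714 0.09885169 0.135     ]
handle jig [-0.06808899 -0.0744483 ]
```

```bash
cat >> h.py <<'E'
YJ=np.radians(7.24); CJ=np.array([.577,-.2406,0]); RJ=Ro.from_euler("z",YJ)
def jw(p): return CJ+RJ.apply(np.array(p)/1000)      # jig mm -> world m
def down(yawx,pitch=0): # tool x at yaw (rad); pitch: tool z leans towards +tool x
    return Ro.from_euler("z",yawx)*Ro.from_euler("y",-pitch)*Ro.from_euler("x",np.pi)
RL=down(YJ+np.pi/2)
E
python3 -c "
from h import *
X=jw([-69,-74.4,132]);print(X);print(rel(X+[0,0,.1],RL))"
```

```text
[ 0.51792646 -0.32310259  0.132     ]
(array([ 366.1, -161. ,  -53.9]), array([-1.5000e-03, -1.1000e-03, -1.3273e+00]))
```

Request:
play_rows(motion=[38, -16, -12, 0, 0, -0.14, 94, 76, -32, -24, 0, 0, -0.28, 94, 114, -48, -35, 0, 0, -0.42, 94, 152, -64, -45, 0, 0, -0.56, 94, 190, -80, -54, 0, 0, -0.7, 94])

```text
t: 0.6
tool_pos: [0.3839, -0.4609, 0.2323]
ee_rot: [-0.001, 0.859, 0.512, 0.0]
contact_force: [1.5, -0.8, -0.1]
grip_width: 0.0941
```

```bash
python3 -c "
from h import *
X=jw([-69,-74.4,132]);print(rel(X+[0,0,.05],RL),monitor.get_obs()['t'])"
```

```text
(array([184.9,  52.5,  50.4]), array([-0.0012, -0.0015, -0.6217])) 0.6
```

Request:
play_rows(motion=[37, 10, 0, 0, 0, -0.13, 94, 74, 21, 0, 0, 0, -0.26, 94, 111, 32, 10, 0, 0, -0.39, 94, 148, 42, 30, 0, 0, -0.52, 94, 185, 52, 50, 0, 0, -0.62, 94])

```text
t: 1.1
tool_pos: [0.5184, -0.3217, 0.1818]
ee_rot: [-0.001, 0.66, 0.751, 0.0]
contact_force: [0.7, -0.6, -0.5]
grip_width: 0.0943
```

```bash
python3 -c "
from h import *
X=jw([-69,-74.4,132]);print(rel(X+[0,0,-.011],RL))"
```

```text
(array([-1.4, -0.6, 60.8]), array([-0.0004, -0.0015,  0.0028]))
```

Descend, then close.

Request:
play_rows(motion=[-1, 0, 20, 0, 0, 0, 94, -1, 0, 40, 0, 0, 0, 94, -1, 0, 55, 0, 0, 0, 94, -1, 0, 61, 0, 0, 0, 94, -1, 0, 61, 0, 0, 0, 60])

```text
t: 1.6
tool_pos: [0.5177, -0.3223, 0.1199]
ee_rot: [-0.002, 0.66, 0.751, 0.0]
contact_force: [0.1, 0.4, 0.2]
grip_width: 0.0889
```

Request:
play_rows(motion=[0, 0, 0, 0, 0, 0, 0, 0, 0, 0, 0, 0, 0, 0, 0, 0, 0, 0, 0, 0, 0, 0, 0, 0, 0, 0, 0, 0, 0, 0, 0, 0, 0, 0, 0], force=30)

```text
t: 2.1
tool_pos: [0.5179, -0.3224, 0.1203]
ee_rot: [-0.001, 0.66, 0.751, 0.0]
contact_force: [0.6, -0.7, -0.3]
grip_width: 0.0496
```

```bash
python3 -c "
from h import *
o=monitor.get_obs();print(o)
g=RJ.inv().apply(o['tool_pos']+[0,0,.011]-CJ)*1000;print(g)
d=np.array([75-g[1],g[2]-62]);th=np.arctan2(d[1],d[0]);r=np.hypot(*d);print('theta',th,'r',r)
for k in np.linspace(th,2.1,13): print(round(k,2),np.round([75-r*np.cos(k)-g[1],-(62+r*np.sin(k)-g[2])],0))
"
```

```text
{'t': 2.1, 'joints': array([ 0.70231909,  0.65348878, -0.30913969,  1.68457816,  0.24836316,
        0.8449401 ,  0.41575963]), 'qd': array([ 6.77044111e-04,  2.12387239e-03, -1.16475554e-04,  1.52865484e-03,
       -7.90772147e-05, -7.93280331e-04,  1.81391031e-03]), 'joint_torque': array([ 6.41614039e-03, -5.30168974e+01, -3.45215410e+00, -1.60770553e+01,
       -4.18060692e-02,  5.57097711e-02,  1.51513855e-04]), 'tool_pos': array([ 0.51790396, -0.32242021,  0.12025598]), 'ee_rot': array([-1.39589012e-03,  6.60044990e-01,  7.51224748e-01,  2.03705035e-04]), 'contact_force': array([ 0.59063595, -0.66472728, -0.31181306]), 'torque': array([-0.0324651 , -0.08537659,  0.04616935]), 'grip_width': 0.04962082357019766}
[-68.93632555 -73.72022332 131.25597719]
theta 0.435816322886724 r 164.05515902059474
0.44 [ 0. -0.]
0.57 [ 11. -20.]
0.71 [ 25. -38.]
0.85 [ 41. -54.]
0.99 [ 59. -68.]
1.13 [ 79. -79.]
1.27 [100. -87.]
1.41 [122. -93.]
1.55 [145. -95.]
1.68 [167. -94.]
1.82 [190. -90.]
1.96 [211. -82.]
2.1 [232. -72.]
```

Request:
play_rows(motion=[0, 0, 0, 0, 0, 0, 0, 0, 0, 0, 0, 0, 0, 0, 0, 0, 0, 0, 0, 0, 0, 0, 0, 0, 0, 0, 0, 0, 0, 0, 0, 0, 0, 0, 0], force=30)

```text
t: 2.6
tool_pos: [0.5179, -0.3224, 0.1202]
ee_rot: [-0.001, 0.66, 0.751, 0.0]
contact_force: [0.4, 0.0, -0.4]
grip_width: 0.0095
```

Request:
play_rows(motion=[5, 0, -10, 0, 0, 0, 0, 11, 0, -20, 0, 0, 0, 0, 18, 0, -29, 0, 0, 0, 0, 25, 0, -38, 0, 0, 0, 0, 33, 0, -46, 0, 0, 0, 0])

```text
t: 3.1
tool_pos: [0.5139, -0.2891, 0.1676]
ee_rot: [-0.001, 0.66, 0.751, 0.0]
contact_force: [-0.4, 0.4, -0.2]
grip_width: 0.0004
```

The grip closed on nothing, so I'll look.

```bash
python3 - <<'E'
from h import *
a=viewer.read_camera("scene")[90:240,220:370,::-1];b=viewer.read_camera("top")[150:250,345:445,::-1]
cv2.imwrite("pics/l1.png",np.hstack([cv2.resize(a,(400,400),interpolation=2),cv2.resize(b,(400,400),interpolation=2)]))
E
```

```text
(no output)
```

View pics/l1.png

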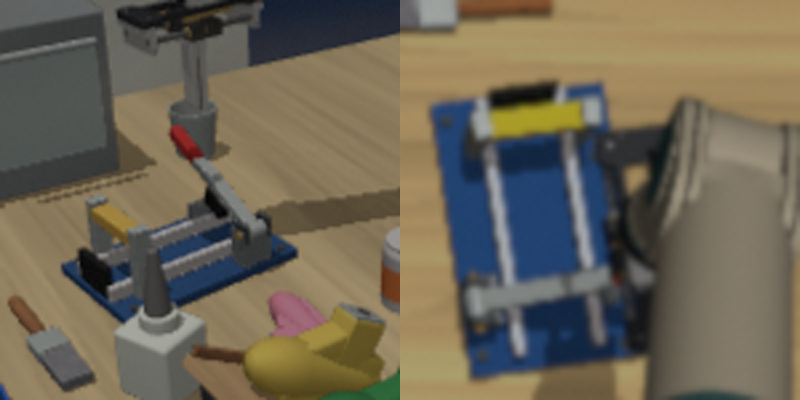

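```bash
python3 - <<'E'
from h import *
o=monitor.get_obs();X=o['tool_pos'];f=lambda p:((p-[220,90])*400/150).round(1)
for dz in(.0,-.008,.08): print("tip scene crop",dz,f(proj("scene",X+[0,0,dz])))
print("handle", f(proj("scene",jw([-69,-74.4,132]))),"earlier tcp",f(proj("scene",np.array([.5179,-.3224,.1202]))))
for n in("scene","top"):
    im=viewer.read_camera(n)[:,:,::-1].copy();cv2.imwrite(f"pics/{n}1.png",im)
    m=mask(im,(0,150,60),(6,255,255),(275,125,310,165) if n=="scene" else (390,200,425,235))
    p=cv2.findNonZero(m)[:,0]; print(n,len(p),p.mean(0),p.min(0),p.max(0)); print(p[p[:,0].argmin()],p[p[:,0].argmax()])
E
```

```text
tip scene crop 0.0 [197.  125.9]
tip scene crop -0.008 [197.4 131.5]
tip scene crop 0.08 [193.4  67.6]
handle [184.9 142.2] earlier tcp [185.7 150.3]
scene 81 [288.96296296 143.18518519] [284 137] [295 150]
[284 138] [295 147]Traceback (most recent call last):
  File "<stdin>", line 8, in <module>
TypeError: 'NoneType' object is not subscriptable
```

```bash
python3 - <<'E'
import cv2,numpy as np
a=cv2.imread("pics/scene0.png");b=cv2.imread("pics/scene1.png")
f=lambda i:cv2.resize(i[85:165,260:340],(400,400),interpolation=cv2.INTER_CUBIC)
cv2.imwrite("pics/z1.png",np.hstack([f(a),f(b)]))
E
```

```text
(no output)
```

View pics/z1.png

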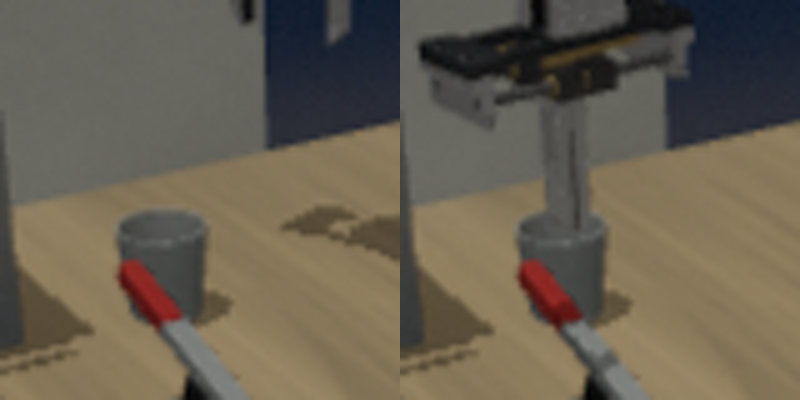

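The picture shows the fingertips at about scene (294,130.6), while the reported pose projects to (294,139). That suggests an offset between the cameras and the arm, so I'll check it against the starting pictures.

```bash
python3 - <<'E'
from h import *
T0=np.array([.23469,-.6054,.17779]);ty=np.array([np.sin(.3698),-np.cos(.3698),0])
for n in P:
    print(n,[proj(n,T0+s*.047*ty+[0,0,z]).round(1).tolist() for s in(-1,1) for z in(-.008,.089)])
t=cv2.imread("pics/top0.png");s=cv2.imread("pics/scene0.png");t1=cv2.imread("pics/top1.png")
f=lambda i,x,y:cv2.resize(i[y:y+80,x:x+80],(400,400),interpolation=cv2.INTER_CUBIC)
cv2.imwrite("pics/z2.png",np.hstack([f(s,280,30),f(t,470,260)]))
E
```

```text
scene [[326.2, 100.7], [325.9, 78.2], [309.7, 96.8], [308.9, 74.9]]
top [[482.4, 304.2], [493.4, 305.6], [507.7, 293.9], [520.3, 294.7]]
```

View pics/z2.png

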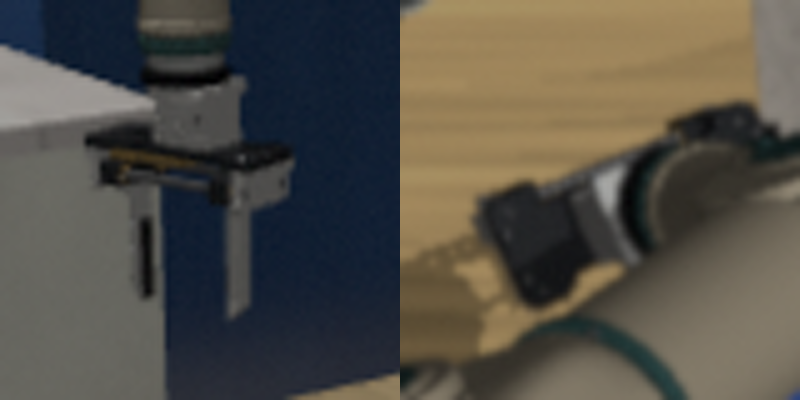

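In both starting pictures the whole hand sits about 31 mm higher than the reported pose, and the horizontal position agrees. So the first descent closed above the handle. I'll repeat it 31 mm lower and watch the force.

Request:
play_rows(motion=[-16, 0, 0, 0, 0, 0, 60, -33, 0, 0, 0, 0, 0, 60, -33, 0, 0, 0, 0, 0, 60, -33, 0, 0, 0, 0, 0, 60, -33, 0, 0, 0, 0, 0, 60])

```text
t: 3.8
tool_pos: [0.5179, -0.3218, 0.1662]
ee_rot: [-0.002, 0.66, 0.751, 0.0]
contact_force: [0.5, -0.1, 0.8]
grip_width: 0.0372
```

Request:
play_rows(motion=[0, 0, 0, 0, 0, 0, 60, 0, 0, 10, 0, 0, 0, 60, 0, 0, 25, 0, 0, 0, 60, 0, 0, 40, 0, 0, 0, 60, 0, 0, 48, 0, 0, 0, 60])

```text
t: 4.3
tool_pos: [0.5168, -0.3208, 0.1164]
ee_rot: [-0.003, 0.66, 0.752, 0.0]
contact_force: [0.8, 0.6, 0.1]
grip_width: 0.06
```

Request:
play_rows(motion=[0, 0, 7, 0, 0, 0, 60, 0, 0, 15, 0, 0, 0, 60, 0, 0, 22, 0, 0, 0, 60, 0, 0, 28, 0, 0, 0, 60, 0, 0, 28, 0, 0, 0, 40])

```text
t: 4.8
tool_pos: [0.5162, -0.3205, 0.0876]
ee_rot: [-0.003, 0.66, 0.752, -0.0]
contact_force: [-0.8, -0.9, 0.7]
grip_width: 0.0552
```

Request:
play_rows(motion=[0, 0, 0, 0, 0, 0, 0, 0, 0, 0, 0, 0, 0, 0, 0, 0, 0, 0, 0, 0, 0, 0, 0, 0, 0, 0, 0, 0, 0, 0, 0, 0, 0, 0, 0])

```text
t: 5.3
tool_pos: [0.5178, -0.3204, 0.088]
ee_rot: [-0.002, 0.659, 0.752, 0.001]
contact_force: [2.7, 0.7, -0.2]
grip_width: 0.018
```

Request:
play_rows(motion=[0, 0, 0, 0, 0, 0, 0, 0, 0, 0, 0, 0, 0, 0, 0, 0, 0, 0, 0, 0, 0])

```text
t: 5.6
tool_pos: [0.5178, -0.3204, 0.088]
ee_rot: [-0.002, 0.659, 0.752, 0.001]
contact_force: [0.7, 0.5, -1.0]
grip_width: 0.0181
```

Gripped at 18 mm. Now swing it open.

Request:
play_rows(motion=[11, 0, -20, 0, 0, 0, 0, 25, 0, -38, 0, 0, 0, 0, 41, 0, -53, 0, 0, 0, 0, 58, 0, -67, 0, 0, 0, 0, 78, 0, -78, 0, 0, 0, 0])

```text
t: 6.1
tool_pos: [0.5074, -0.2434, 0.1663]
ee_rot: [-0.002, 0.66, 0.752, 0.0]
contact_force: [2.5, -0.7, -9.6]
grip_width: 0.0177
```

```bash
cat >> h.py <<'E'
def arc(ths,r=None,dz=.031):
    o=monitor.get_obs();g=RJ.inv().apply(o['tool_pos']+[0,0,.011+dz]-CJ)*1000
    d=np.array([75-g[1],g[2]-62]);th=np.arctan2(d[1],d[0]);r=r or np.hypot(*d);print('theta',round(th,3),'r',np.hypot(*d),'jx',g[0],o['contact_force'].round(1),o['grip_width'])
    for k in ths: print(round(k,2),np.round([75-r*np.cos(k)-g[1],-(62+r*np.sin(k)-g[2])],0))
E
python3 -c "
from h import *
arc([1.27,1.4,1.55,1.7,1.82,1.96,2.03,2.1,2.14])"
```

```text
theta 1.13 r 161.70999898220708 jx -69.40175653691198 [ 2.5 -0.7 -9.6] 0.01774801421672474
1.27 [21. -8.]
1.4 [ 41. -13.]
1.55 [ 66. -15.]
1.7 [ 90. -14.]
1.82 [109. -10.]
1.96 [130.  -3.]
2.03 [141.   1.]
2.1 [151.   7.]
2.14 [156.  10.]
```

Request:
play_rows(motion=[21, 0, -8, 0, 0, 0, 0, 41, 0, -13, 0, 0, 0, 0, 66, 0, -15, 0, 0, 0, 0, 90, 0, -14, 0, 0, 0, 0, 109, 0, -10, 0, 0, 0, 0])

```text
t: 6.6
tool_pos: [0.4932, -0.1356, 0.1795]
ee_rot: [-0.001, 0.66, 0.751, -0.0]
contact_force: [-5.2, 0.6, 21.9]
grip_width: 0.0136
```

Request:
play_rows(motion=[10, 0, 3, 0, 0, 0, 0, 21, 0, 7, 0, 0, 0, 0, 32, 0, 11, 0, 0, 0, 0, 42, 0, 17, 0, 0, 0, 0, 45, 0, 19, 0, 0, 0, 0])

```text
t: 7.1
tool_pos: [0.4866, -0.0896, 0.1603]
ee_rot: [-0.001, 0.659, 0.752, -0.001]
contact_force: [0.3, -0.4, 0.6]
grip_width: 0.0009
```

```bash
python3 -c "
from h import *
arc([2.1,2.12,2.15])"
```

```text
theta 2.122 r 164.61171673070842 jx -70.68481985650675 [ 0.3 -0.4  0.6] 0.0009175378119192534
2.1 [-3. -2.]
2.12 [-0. -0.]
2.15 [4. 2.]
```

The bar slipped out of the fingers near upright. I'll locate the handle.

```bash
cat >> h.py <<'E'
def lever(tag=None):
    c={}
    for n,box in(("scene",(240,60,400,200)),("top",(330,150,440,260))):
        im=viewer.read_camera(n)[:,:,::-1].copy()
        if tag: cv2.imwrite(f"pics/{n}_{tag}.png",im)
        m=mask(im,(0,150,60),(6,255,255),box)|mask(im,(176,150,60),(180,255,255),box)
        k,l,st,ce=cv2.connectedComponentsWithStats(m)
        if k>1: i=1+st[1:,4].argmax();c[n]=ce[i];print(n,ce[i],st[i])
    if len(c)==2:
        X,e=tri(c["scene"],c["top"]);j=RJ.inv().apply(X-CJ)*1000;print("handle jig",j,e,"theta",np.arctan2(j[2]-62,75-j[1]))
E
python3 -c "
from h import *
lever('s2')
for t in np.arange(1.5,2.2,.1):
    X=jw([-69,75-165*np.cos(t),62+165*np.sin(t)]);print(round(t,1),proj('scene',X).round(1),proj('top',X).round(1))"
```

```text
scene [322.04819277 139.19277108] [319 130   6  18  83]
1.5 [310.9 130.1] [371.6 218.6]
1.6 [313.9 131.6] [366.8 219.2]
1.7 [317.  133.5] [361.9 219.8]
1.8 [320.1 135.9] [357.  220.5]
1.9 [323.2 138.8] [352.3 221.3]
2.0 [326.3 142.1] [347.6 222.1]
2.1 [329.2 145.9] [343.2 222.9]
2.2 [332. 150.] [339.1 223.8]
```

The handle is at about 1.88 rad (scene 322,139) and the fingers are on its outer side. I'll go over it and push outward from the inner side with the fingers closed.

Request:
play_rows(motion=[0, 0, -42, 0, 0, 0, 0, 0, 0, -85, 0, 0, 0, 0, -25, 0, -90, 0, 0, 0, 0, -60, 0, -90, 0, 0, 0, 0, -78, 0, -90, 0, 0, 0, 0])

```text
t: 7.7
tool_pos: [0.4967, -0.1722, 0.2502]
ee_rot: [-0.0, 0.661, 0.75, -0.002]
contact_force: [0.3, 0.2, 0.1]
grip_width: 0.0005
```

Request:
play_rows(motion=[0, 0, 25, 0, 0, 0, 0, 0, 0, 50, 0, 0, 0, 0, 0, 0, 75, 0, 0, 0, 0, 0, 0, 80, 0, 0, 0, 0, 0, 0, 80, 0, 0, 0, 0])

```text
t: 8.2
tool_pos: [0.4958, -0.1727, 0.1696]
ee_rot: [-0.001, 0.661, 0.75, -0.002]
contact_force: [-0.5, -0.3, 0.8]
grip_width: 0.0005
```

Request:
play_rows(motion=[10, 0, 0, 0, 0, 0, 0, 20, 0, 0, 0, 0, 0, 0, 30, 0, 0, 0, 0, 0, 0, 40, 0, 0, 0, 0, 0, 0, 45, 0, 0, 0, 0, 0, 0])

```text
t: 8.7
tool_pos: [0.4903, -0.1268, 0.1701]
ee_rot: [-0.001, 0.661, 0.751, -0.002]
contact_force: [1.0, -2.5, -0.5]
grip_width: 0.0008
```

```bash
python3 -c "
from h import *
arc([]);lever();o=monitor.get_obs();print((RJ.inv().apply(o['tool_pos']-CJ)*1000))"
```

```text
theta 1.885 r 157.84182585723644 jx -71.68016200236983 [ 1.  -2.5 -0.5] 0.0007558061610540966
scene [327.67961165 143.04854369] [323 135  11  18 103]
top [343.5 222. ] [342 220   4   5  20]
handle jig [-66.06431024 156.71975279 214.08625702] [np.float64(0.0014164397822068004), np.float64(0.001416439782206827)] theta 2.0638562239605878
[-71.7525411  123.88142457 169.91801854]
```

Request:
play_rows(motion=[3, 0, 0, 0, 0, 0, 0, 6, 0, 0, 0, 0, 0, 0, 9, 0, 0, 0, 0, 0, 0, 9, 0, 0, 0, 0, 0, 0])

```text
t: 9.2
tool_pos: [0.489, -0.1174, 0.1699]
ee_rot: [-0.002, 0.661, 0.751, -0.002]
contact_force: [-1.0, -1.5, 0.0]
grip_width: 0.0005
```

Request:
play_rows(motion=[2, 0, 0, 0, 0, 0, 0, 4, 0, 0, 0, 0, 0, 0, 5, 0, 0, 0, 0, 0, 0, 5, 0, 0, 0, 0, 0, 0])

```text
t: 9.6
tool_pos: [0.4886, -0.1147, 0.17]
ee_rot: [-0.0, 0.661, 0.75, -0.003]
contact_force: [1.1, -5.7, -0.3]
grip_width: 0.0003
```

```bash
python3 -c "
from h import *
lever()"
```

```text
scene [329.81632653 145.63265306] [325 138  11  17  98]
top [340.10526316 222.42105263] [338 221   5   4  19]
handle jig [-65.47398401 168.00355717 209.52407577] [np.float64(0.0014226547760065023), np.float64(0.0014226547760065311)] theta 2.1332906127499123
```

Request:
play_rows(motion=[3, 0, 0, 0, 0, 0, 0, 6, 0, 0, 0, 0, 0, 0, 8, 0, 0, 0, 0, 0, 0, 8, 0, 0, 0, 0, 0, 0])

```text
t: 10.1
tool_pos: [0.4885, -0.1139, 0.1704]
ee_rot: [0.003, 0.663, 0.749, -0.005]
contact_force: [3.2, -16.1, -1.1]
grip_width: 0.0006
```

```bash
python3 -c "
from h import *
lever()
YR=np.radians(2.3)
for zt in(.1436,.150): print(plane('top',(273.2,204.5),zt))
RY=down(YR,np.radians(30)); print(RY.as_matrix().round(3))
N=plane('top',(273.2,204.5),.148); zl=-RY.as_matrix()[:,2]
G=N-zl*.016; print('grasp target true',G)
for s,dz in((.12,.031),(.0,.031)): print(rel(G+zl*s-zl*.011-[0,0,dz],RY))
"
```

```text
scene [329.81632653 145.73469388] [325 138  11  17  98]
top [339.75  222.375] [338 221   5   4  16]
handle jig [-64.99053884 169.01260969 209.64280725] [np.float64(0.00167910021584564), np.float64(0.0016791002158455678)] theta 2.1378055667922644
[0.56262444 0.15364536 0.1436    ]
[0.56149804 0.15296727 0.15      ]
[[ 0.865  0.04   0.5  ]
 [ 0.035 -0.999  0.02 ]
 [ 0.5    0.    -0.866]]
grasp target true [0.56984359 0.15350023 0.13414359]
(array([259.7,  58.9, -30.3]), array([-0.4248,  0.4089,  1.6139]))
(array([256. , 119. ,  73.5]), array([-0.4248,  0.4089,  1.6139]))
```

The lever is at its stop, fully open: 16 N resisted and the picture no longer changes. Now over to the rack.

Request:
play_rows(motion=[-12, 0, -15, 0, 0, 0, 0, -14, 0, -60, 0, 0, 0.1, 20, -14, 0, -105, 0, 0, 0.24, 94, 10, 0, -130, 0, 0, 0.38, 94, 50, 0, -130, 0, 0, 0.52, 94])

```text
t: 10.7
tool_pos: [0.4853, -0.0637, 0.3034]
ee_rot: [0.007, 0.836, 0.549, -0.001]
contact_force: [0.5, 0.2, -0.9]
grip_width: 0.0287
```

```bash
cat >> h.py <<'E'
YR=np.radians(2.3);RY=down(YR,np.radians(30));N=plane('top',(273.2,204.5),.148); zl=-RY.as_matrix()[:,2]; G=N-zl*.016
E
python3 -c "
from h import *
print(monitor.get_obs()['joints'].round(2));print(rel(G+zl*.15-zl*.011-[0,0,.031],down(YR,0)))"
```

```text
[ 0.27  0.27 -0.27  1.77  0.09  1.11 -0.44]
(array([203.5, -72.2,  77.3]), array([0.0146, 0.0021, 1.1217]))
```

Request:
play_rows(motion=[30, -10, 0, 0, 0, 0.14, 94, 60, -20, 0, 0, 0, 0.28, 94, 90, -30, 10, 0, 0, 0.42, 94, 120, -42, 20, 0, 0, 0.56, 94, 150, -53, 30, 0, 0, 0.7, 94])

```text
t: 11.2
tool_pos: [0.4958, 0.0968, 0.2711]
ee_rot: [0.006, 0.974, 0.226, 0.001]
contact_force: [0.8, 0.2, 0.2]
grip_width: 0.0691
```

```bash
python3 -c "
from h import *
print(monitor.get_obs()['joints'].round(2));print(rel(G+zl*.12-zl*.011-[0,0,.031],RY))"
```

```text
[-0.11  0.32 -0.2   1.78  0.09  1.04 -1.46]
(array([ 41.6, -41.2,  73.1]), array([-0.0967,  0.5133,  0.4102]))
```

Request:
play_rows(motion=[0, -8, 5, -0.02, 0.1, 0.08, 94, 10, -16, 20, -0.04, 0.205, 0.16, 94, 20, -25, 38, -0.06, 0.31, 0.24, 94, 31, -33, 56, -0.08, 0.41, 0.33, 94, 42, -41, 73, -0.097, 0.513, 0.41, 94])

```text
t: 11.7
tool_pos: [0.5122, 0.1298, 0.2146]
ee_rot: [0.013, 0.976, 0.059, 0.208]
contact_force: [0.1, -1.6, 0.3]
grip_width: 0.0936
```

Request:
play_rows(motion=[0, 0, 0, 0, 0, 0, 94, 0, 0, 0, 0, 0, 0, 94])

```text
t: 11.9
tool_pos: [0.5115, 0.1306, 0.2144]
ee_rot: [0.013, 0.976, 0.06, 0.207]
contact_force: [0.0, 0.1, 0.6]
grip_width: 0.0939
```

```bash
python3 - <<'E'
from h import *
o=monitor.get_obs();print(o['joints'].round(2),o['tool_pos']);q=o['ee_rot'];R=Ro.from_quat([q[1],q[2],q[3],q[0]]).as_matrix();z=R[:,2];y=R[:,1]
print(z,y,rel(G-zl*.011-[0,0,.031],RY))
ims={n:viewer.read_camera(n)[:,:,::-1].copy() for n in P}
for n,(x0,y0) in(("scene",(310,130)),("top",(240,160))):
    im=ims[n];im=cv2.resize(im[y0:y0+100,x0:x0+80],(400,500),interpolation=cv2.INTER_CUBIC)
    for s in(-1,1):
        for off,c in((-.031*z,(255,0,255)),(np.array([0,0,.031]),(255,255,0))):
            p=(proj(n,o['tool_pos']+off+z*.008+s*y*.0475)-[x0,y0]+.5)*5;cv2.drawMarker(im,(int(p[0]),int(p[1])),c,0,14,1)
    ims[n]=im
cv2.imwrite("pics/g1.png",np.hstack([ims["scene"],ims["top"]]))
E
```

```text
[-0.44  0.24  0.    2.23  0.54  0.34 -2.36] [0.51147185 0.1306287  0.21442865]
[ 4.06230869e-01  4.07395754e-06 -9.13770475e-01] [ 0.11272296 -0.99236218  0.05010832] (array([ 12.1, -21.8, 136.3]), array([0.0117, 0.1062, 0.0878]))
```

View pics/g1.png

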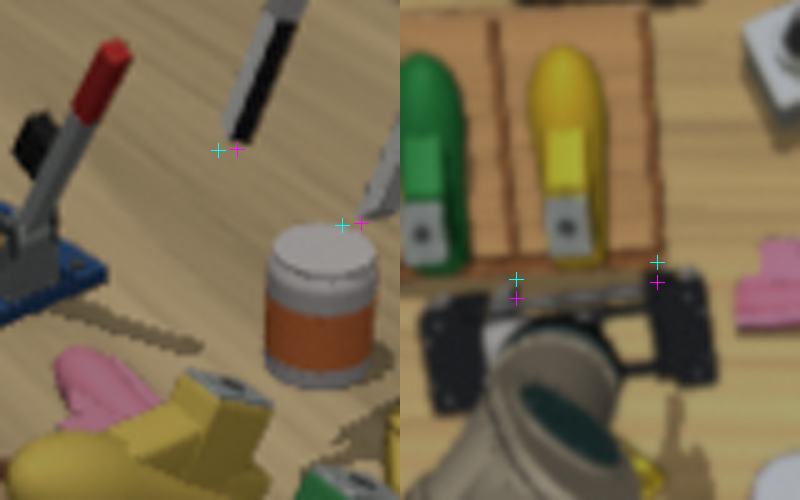

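The magenta marks match the fingertips, so the 31 mm offset runs along the tool axis. That puts the grasp point 42 mm behind the reported TCP. The arm stalled near a joint limit at this high, close pose, so I'll approach at a smaller standoff and lower pitch.

```bash
python3 - <<'E'
from h import *
for p in(30,24):
    R=down(YR,np.radians(p));z=R.as_matrix()[:,2]
    for s in(.06,0): print(p,s,(G+z*(.042-s)).round(3),rel(G+z*(.042-s),R))
E
```

```text
30 0.06 [0.561 0.153 0.15 ] (array([ 19.9, -20.9,  79.4]), array([0.0122, 0.1043, 0.0851]))
30 0 [0.591 0.154 0.098] (array([ 26.1, -21.4, 139. ]), array([0.0122, 0.1043, 0.0851]))
24 0.06 [0.563 0.153 0.151] (array([ 21.7, -20.7,  79.3]), array([ 0.0166, -0.0004,  0.0843]))
24 0 [0.587 0.154 0.096] (array([ 21.8, -21.7, 139.3]), array([ 0.0166, -0.0004,  0.0843]))
```

Request:
play_rows(motion=[6, -5, 20, 0, 0.01, 0.02, 94, 11, -10, 40, 0.01, 0.03, 0.05, 94, 16, -16, 60, 0.014, 0.05, 0.08, 94, 21, -21, 79, 0.014, 0.05, 0.085, 94, 21, -21, 79, 0.014, 0.05, 0.085, 94])

```text
t: 12.5
tool_pos: [0.5674, 0.1545, 0.1599]
ee_rot: [-0.002, 0.974, 0.02, 0.224]
contact_force: [-0.6, -0.2, -0.1]
grip_width: 0.0941
```

```bash
python3 - <<'E'
from h import *
o=monitor.get_obs();print(o['joints'].round(2))
R=down(YR,np.radians(28));z=R.as_matrix()[:,2]
for s in(.06,0): print(s,rel(G+z*(.042-s),R))
E
```

```text
[-0.38  0.41 -0.07  2.19  1.03  0.23 -2.94]
0.06 (array([-9.8,  1. ,  6.2]), array([0.0041, 0.0373, 0.0014]))
0 (array([-7.5,  0.8, 66.2]), array([0.0041, 0.0373, 0.0014]))
```

Joints 6 and 7 are at their limits. I'll reduce the tool pitch to about 14° and check; a pitch mismatch about the jaw axis does no harm.

```bash
python3 - <<'E'
from h import *
R=down(YR,np.radians(14));z=R.as_matrix()[:,2]
for s in(.07,0): print(s,rel(G+z*(.042-s),R))
E
```

```text
0.07 (array([-3.4,  1.1, -3.2]), array([ 0.0042, -0.207 ,  0.0009]))
0 (array([-17.7,   0.8,  65.3]), array([ 0.0042, -0.207 ,  0.0009]))
```

Request:
play_rows(motion=[-3, 1, -10, 0, -0.07, 0, 94, -3, 1, -10, 0, -0.14, 0, 94, -3, 1, -3, 0, -0.207, 0, 94, -3, 1, -3, 0, -0.207, 0, 94])

```text
t: 12.9
tool_pos: [0.5663, 0.1523, 0.1623]
ee_rot: [-0.001, 0.992, 0.017, 0.123]
contact_force: [-0.9, -0.5, -0.5]
grip_width: 0.0938
```

```bash
python3 - <<'E'
from h import *
o=monitor.get_obs();print(o['joints'].round(2))
R=down(YR,np.radians(14));z=R.as_matrix()[:,2]
for s in(.05,0): print(s,rel(G+z*(.042-s),R))
E
```

```text
[-0.04  0.48 -0.47  1.97  0.58  0.58 -2.44]
0.05 (array([-3.3, -1.1, 20.2]), array([ 0.0028, -0.0016, -0.0055]))
0 (array([-3.4, -1.3, 70.2]), array([ 0.0028, -0.0016, -0.0055]))
```

Request:
play_rows(motion=[-3, -1, 15, 0, 0, 0, 94, -3, -1, 30, 0, 0, 0, 94, -3, -1, 45, 0, 0, 0, 94, -3, -1, 58, 0, 0, 0, 94, -3, -1, 68, 0, 0, 0, 94])

```text
t: 13.4
tool_pos: [0.5794, 0.1537, 0.0942]
ee_rot: [-0.001, 0.992, 0.017, 0.122]
contact_force: [-0.2, -0.1, -0.2]
grip_width: 0.094
```

Request:
play_rows(motion=[0, 0, 0, 0, 0, 0, 30, 0, 0, 0, 0, 0, 0, 30, 0, 0, 0, 0, 0, 0, 30, 0, 0, 0, 0, 0, 0, 30, 0, 0, 0, 0, 0, 0, 30], force=40)

```text
t: 13.9
tool_pos: [0.5796, 0.1537, 0.0947]
ee_rot: [-0.001, 0.992, 0.017, 0.123]
contact_force: [0.7, 0.2, -0.4]
grip_width: 0.0576
```

Request:
play_rows(motion=[0, 0, 0, 0, 0, 0, 20, 0, 0, 0, 0, 0, 0, 20, 0, 0, 0, 0, 0, 0, 20, 0, 0, 0, 0, 0, 0, 20])

```text
t: 14.3
tool_pos: [0.5799, 0.1543, 0.095]
ee_rot: [-0.002, 0.992, 0.018, 0.123]
contact_force: [0.8, 1.1, 0.8]
grip_width: 0.0341
```

Gripped at 34 mm. Lift.

Request:
play_rows(motion=[0, 0, -10, 0, 0, 0, 20, 0, 0, -30, 0, 0, 0, 20, 0, 0, -60, 0, 0, 0, 20, 0, 0, -90, 0, 0, 0, 20, 0, 0, -120, 0, 0, 0, 20], force=50)

```text
t: 14.8
tool_pos: [0.549, 0.1527, 0.2122]
ee_rot: [-0.001, 0.992, 0.018, 0.122]
contact_force: [-0.4, -0.6, -2.2]
grip_width: 0.0336
```

```bash
python3 - <<'E'
from h import *
o=monitor.get_obs();print(o['grip_width'],o['joints'].round(2))
S=viewer.read_camera("scene")[:,:,::-1].copy();T=viewer.read_camera("top")[:,:,::-1].copy()
cv2.imwrite("pics/h1.png",np.hstack([cv2.resize(S[100:260,260:420],(400,400)),cv2.resize(T[130:230,230:330],(400,400))]))
E
```

```text
0.033614831785861124 [ 0.02  0.39 -0.54  1.95  0.49  0.68 -2.36]
```

View pics/h1.png

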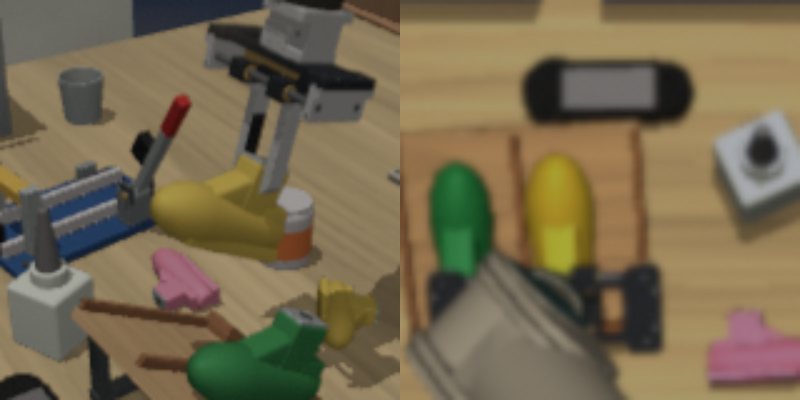

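The last is held with its toe up (scene crop about (215,215)) and the green last is still in its lane. Next I level it while carrying it high, over the bottle and the lever.

```bash
cat >> h.py <<'E'
def lastpose(jx,h,jy=0,pt=-16,gz=85.4,gx=.7):
    "world TCP pose for last origin at jig (jx,jy), sole h mm above channel floor"
    R=down(YJ,np.radians(pt));return jw([jx+gx,jy,15+h+gz])+.042*R.as_matrix()[:,2],R
E
python3 - <<'E'
from h import *
o=monitor.get_obs()
X,R=lastpose(-46,240);print(X,rel(X,R))
print(rel(o['tool_pos']+[0.0,-.03,.11],R))
E
```

```text
[ 0.52057671 -0.24776794  0.30002701] (array([-22.6, 400.6, -93.5]), array([-0.0015, -0.5307, -0.092 ]))
(array([  26.4,   30. , -106.8]), array([-0.0015, -0.5307, -0.092 ]))
```

Request:
play_rows(motion=[0, 0, -30, 0, -0.06, 0, 20, 5, 0, -60, 0, -0.18, -0.02, 20, 10, 0, -85, 0, -0.3, -0.05, 20, 18, 10, -105, 0, -0.42, -0.07, 20, 26, 30, -115, 0, -0.53, -0.09, 20])

```text
t: 15.4
tool_pos: [0.5496, 0.1251, 0.3348]
ee_rot: [0.007, 0.988, 0.063, -0.14]
contact_force: [1.0, 0.1, -3.0]
grip_width: 0.0338
```

```bash
python3 - <<'E'
from h import *
o=monitor.get_obs();print(o['joints'].round(2));X,R=lastpose(-46,240);print(rel(X,R))
E
```

```text
[ 0.07  0.63 -0.63  1.21  0.25  1.67 -1.96]
(array([-63.7, 366.3,  53.2]), array([-0.0032,  0.0012,  0.0015]))
```

Request:
play_rows(motion=[-6, 36, 0, 0, 0, 0, 20, -12, 72, 0, 0, 0, 0, 20, -20, 110, 0, 0, 0, 0, 20, -26, 150, 0, 0, 0, 0, 20, -32, 190, 0, 0, 0, 0, 20])

```text
t: 15.9
tool_pos: [0.5425, -0.0694, 0.3417]
ee_rot: [0.007, 0.988, 0.063, -0.141]
contact_force: [1.1, 0.2, -3.2]
grip_width: 0.0339
```

Request:
play_rows(motion=[-6, 36, 5, 0, 0, 0, 20, -12, 72, 10, 0, 0, 0, 20, -20, 110, 20, 0, 0, 0, 20, -26, 150, 30, 0, 0, 0, 20, -30, 176, 40, 0, 0, 0, 20])

```text
t: 16.4
tool_pos: [0.5237, -0.2532, 0.3093]
ee_rot: [0.008, 0.988, 0.061, -0.142]
contact_force: [-0.4, -0.0, -2.4]
grip_width: 0.0339
```

```bash
python3 - <<'E'
from h import *
o=monitor.get_obs();print(o['joints'].round(2))
for h in(100,30,0): X,R=lastpose(-46,h);print(h,X,rel(X,R))
E
```

```text
[ 0.61  0.64 -0.56  1.25  0.38  1.63 -1.39]
100 [ 0.52057671 -0.24776794  0.16002701] (array([ 39.7,  -5.6, 143.9]), array([-0.0021,  0.0062, -0.003 ]))
30 [ 0.52057671 -0.24776794  0.09002701] (array([ 59.5,  -5.5, 211.1]), array([-0.0021,  0.0062, -0.003 ]))
0 [ 0.52057671 -0.24776794  0.06002701] (array([ 67.9,  -5.5, 239.8]), array([-0.0021,  0.0062, -0.003 ]))
```

Request:
play_rows(motion=[10, -5, 37, 0, 0, 0, 20, 20, -5, 74, 0, 0, 0, 20, 31, -5, 110, 0, 0, 0, 20, 42, -5, 150, 0, 0, 0, 20, 51, -5, 182, 0, 0, 0, 20])

```text
t: 16.9
tool_pos: [0.5188, -0.2484, 0.1168]
ee_rot: [0.008, 0.988, 0.061, -0.144]
contact_force: [-0.5, -0.4, -2.4]
grip_width: 0.0339
```

Request:
play_rows(motion=[0, 0, 0, 0, 0, 0, 20, 0, 0, 0, 0, 0, 0, 20])

```text
t: 17.1
tool_pos: [0.5178, -0.2484, 0.1159]
ee_rot: [0.007, 0.987, 0.061, -0.145]
contact_force: [0.1, -1.1, -1.6]
grip_width: 0.0335
```

```bash
python3 - <<'E'
from h import *
o=monitor.get_obs();print(o['contact_force'].round(1));X,R=lastpose(-46,60);print(rel(X,R))
S=viewer.read_camera("scene")[:,:,::-1].copy();T=viewer.read_camera("top")[:,:,::-1].copy()
cv2.imwrite("pics/S3.png",S);cv2.imwrite("pics/T3.png",T)
# expected toe tip / heel / neck front foot projections for a level last
a=cv2.resize(S[120:200,240:340],(500,400),interpolation=2)
for p in([69,0,75],[-101,0,75],[-46,30,75],[-22,17,175],[-22,17,135]):
    q=(proj("scene",jw(p))-[240,120]+.5)*5;cv2.drawMarker(a,(int(q[0]),int(q[1])),(255,0,255),0,12,1)
b=cv2.resize(T[165:245,350:410],(300,400),interpolation=2)
for p in([69,0,90],[20,30,100],[20,-30,100],[-100,0,90]):
    q=(proj("top",jw(p))-[350,165]+.5)*5;cv2.drawMarker(b,(int(q[0]),int(q[1])),(255,0,255),0,12,1)
cv2.imwrite("pics/p3.png",np.hstack([a,b]))
m=mask(T,(20,110,60),(32,255,255),(350,170,410,240));k,l,st,ce=cv2.connectedComponentsWithStats(m);print(st[1:],ce[1:])
for v in range(184,200): u=np.where(m[v,350:410])[0]+350; print(v,(u.min(),u.max()) if len(u) else None,end=' ')
E
```

```text
[ 0.1 -1.1 -1.6]
(array([ 1.5, -0.3, -4.8]), array([-0.0042,  0.0127, -0.0027]))
[[368 175  17  10 120]
 [375 187   4   6  15]
 [387 204   3   3   7]
 [376 206   3   2   5]
 [377 210  16  23 175]
 [353 238   1   1   1]] [[375.275      179.23333333]
 [376.73333333 189.8       ]
 [387.85714286 204.71428571]
 [377.2        206.4       ]
 [384.62285714 224.13714286]
 [353.         238.        ]]
184 (np.int64(368), np.int64(370)) 185 None 186 None 187 (np.int64(378), np.int64(378)) 188 (np.int64(377), np.int64(378)) 189 (np.int64(376), np.int64(378)) 190 (np.int64(375), np.int64(378)) 191 (np.int64(375), np.int64(377)) 192 (np.int64(376), np.int64(377)) 193 None 194 None 195 None 196 None 197 None 198 None 199 None
```

View pics/p3.png

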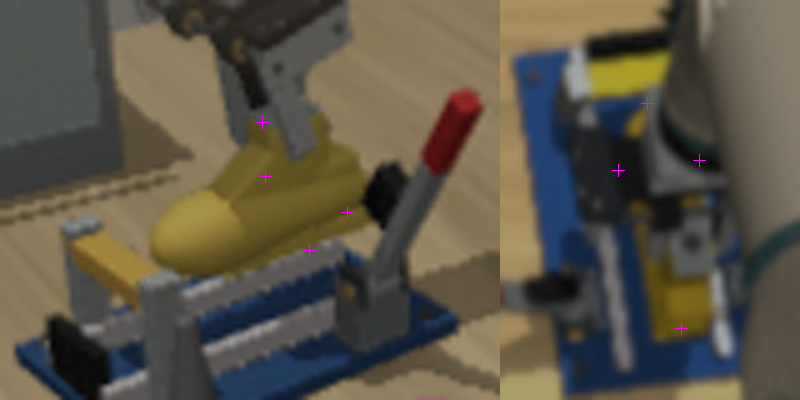

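```bash
python3 - <<'E'
from h import *
T=cv2.imread("pics/T3.png");S=cv2.imread("pics/S3.png")
J=lambda X:(RJ.inv().apply(X-CJ)*1000).round(1)
m=mask(T,(20,110,40),(34,255,255),(374,205,398,240))
for v in range(216,234):
    u=np.where(m[v])[0]
    if len(u): print(v,u.min(),u.max(),J(plane("top",(u.min()-.5,v),.09))[:2],J(plane("top",(u.max()+.5,v),.09))[:2])
print("neck top",J(plane("top",(387.5,212.8),.170)))
m=mask(S,(18,90,30),(34,255,255),(265,140,318,180))
print("lower edge",[(u,int(np.where(m[:,u])[0].max())) for u in range(270,317,3) if m[:,u].any()])
for p in(0,5,10): # expected lower-edge slope in scene for toe-up pitch p
    a=[proj("scene",jw([-51+x*np.cos(np.radians(p)),22,70+x*np.sin(np.radians(p))])) for x in(-40,0,60)];print(p,np.round(a,1).tolist())
E
```

```text
216 379 383 [-45.2  18.6] [-47.5   0.4]
217 379 383 [-48.9  19.1] [-51.1   0.9]
218 379 383 [-52.5  19.7] [-54.8   1.5]
219 379 384 [-56.2  20.2] [-58.9  -1.6]
220 379 390 [-59.8  20.7] [-65.3 -22.9]
221 379 391 [-63.5  21.3] [-69.4 -26. ]
222 379 391 [-67.2  21.8] [-73.1 -25.4]
223 380 391 [-71.3  18.7] [-76.7 -24.8]
224 380 391 [-74.9  19.3] [-80.4 -24.3]
225 380 391 [-78.6  19.8] [-84.  -23.7]
226 380 392 [-82.2  20.4] [-88.1 -26.8]
227 380 392 [-85.8  20.9] [-91.7 -26.2]
228 380 391 [-89.5  21.4] [-94.9 -22. ]
229 381 391 [-93.6  18.4] [-98.6 -21.5]
230 381 391 [-97.2  18.9] [-102.2  -20.9]
231 381 390 [-100.8   19.4] [-105.4  -16.8]
232 381 385 [-104.5   20. ] [-106.7    1.9]
neck top [-48.5  -2.2 170. ]
lower edge [(270, 174), (273, 173), (276, 174), (279, 174), (282, 174), (285, 175), (288, 174), (291, 173), (294, 171), (297, 170), (300, 169), (303, 168), (306, 167), (309, 179), (312, 166), (315, 165)]
0 [[310.5, 166.2], [301.3, 169.6], [287.1, 174.9]]
5 [[310.5, 167.1], [301.3, 169.6], [287.0, 173.6]]
10 [[310.4, 168.0], [301.3, 169.6], [287.1, 172.2]]
```

The last is level (its sole slope in the scene picture matches 0°), with its neck at jig x -48 and about 2 mm off towards -y. I'll correct that and lower it.

Request:
play_rows(motion=[2, -2, 7, 0, 0, 0, 20, 5, -2, 15, 0, 0, 0, 20, 7, -2, 23, 0, 0, 0, 20, 9, -2, 30, 0, 0, 0, 20, 10, -2, 34, 0, 0, 0, 20])

```text
t: 17.7
tool_pos: [0.5192, -0.2465, 0.0817]
ee_rot: [0.008, 0.988, 0.061, -0.143]
contact_force: [0.1, -1.0, -3.0]
grip_width: 0.0338
```

Request:
play_rows(motion=[1, 0, 3, 0, 0, 0, 20, 2, 0, 6, 0, 0, 0, 20, 3, 0, 9, 0, 0, 0, 20, 3, 0, 10, 0, 0, 0, 20])

```text
t: 18.1
tool_pos: [0.5192, -0.2465, 0.071]
ee_rot: [0.008, 0.988, 0.061, -0.143]
contact_force: [0.0, -0.2, -3.4]
grip_width: 0.0339
```

Request:
play_rows(motion=[0, 0, 2, 0, 0, 0, 20, 1, 0, 4, 0, 0, 0, 20, 1, 0, 5, 0, 0, 0, 20, 1, 0, 5, 0, 0, 0, 20])

```text
t: 18.5
tool_pos: [0.5186, -0.2465, 0.0658]
ee_rot: [0.008, 0.988, 0.061, -0.143]
contact_force: [-1.2, 0.4, -2.6]
grip_width: 0.0338
```

```bash
python3 - <<'E'
from h import *
X,R=lastpose(-48,0,-0);print(rel(X,R),monitor.get_obs()['contact_force'])
E
```

```text
(array([1.5, 1.5, 5.6]), array([-0.0028,  0.0092, -0.003 ])) [-1.22050872  0.42949273 -2.57393472]
```

Request:
play_rows(motion=[0, 0, 2, 0, 0, 0, 20, 1, 0, 4, 0, 0, 0, 20, 1, 0, 4, 0, 0, 0, 20])

```text
t: 18.8
tool_pos: [0.5175, -0.2465, 0.0624]
ee_rot: [0.008, 0.988, 0.061, -0.144]
contact_force: [-2.3, 0.4, 3.9]
grip_width: 0.0334
```

Request:
play_rows(motion=[0, 0, 1, 0, 0, 0, 20, 0, 0, 3, 0, 0, 0, 20, 1, 0, 3, 0, 0, 0, 20])

```text
t: 19.1
tool_pos: [0.5169, -0.2453, 0.0614]
ee_rot: [0.008, 0.987, 0.061, -0.145]
contact_force: [-6.5, 2.6, 16.2]
grip_width: 0.034
```

The last is on the floor (16 N). I'll ease off 1 mm and slide it along the channel.

Request:
play_rows(motion=[0, 0, -1, 0, 0, 0, 20, 7, 0, -3, 0, 0, 0, 20, 14, 0, -5, 0, 0, 0, 20, 21, 0, -7, 0, 0, 0, 20, 28, 0, -9, 0, 0, 0, 20])

```text
t: 19.6
tool_pos: [0.546, -0.242, 0.0619]
ee_rot: [0.008, 0.987, 0.061, -0.146]
contact_force: [-2.6, 0.8, 3.5]
grip_width: 0.0335
```

```bash
python3 - <<'E'
from h import *
o=monitor.get_obs();X,R=lastpose(5,0,0);print(rel(X,R),o['contact_force'],o['joints'].round(2))
E
```

```text
(array([24.5,  2.4, -5.4]), array([-0.0034,  0.0145, -0.0028])) [-2.5663271   0.80532095  3.45817551] [ 0.56  0.89 -0.5   1.46  0.5   1.21 -1.54]
```

Request:
play_rows(motion=[5, 0, -2, 0, 0, 0, 20, 10, 0, -3, 0, 0, 0, 20, 15, 0, -5, 0, 0, 0, 20, 19, 0, -6, 0, 0, 0, 20, 19, 0, -6, 0, 0, 0, 20])

```text
t: 20.1
tool_pos: [0.5671, -0.2392, 0.0619]
ee_rot: [0.008, 0.987, 0.061, -0.145]
contact_force: [0.2, -1.0, -1.4]
grip_width: 0.0335
```

Request:
play_rows(motion=[2, 0, -1, 0, 0, 0, 20, 4, 0, -1, 0, 0, 0, 20, 6, 0, -2, 0, 0, 0, 20, 6, 0, -2, 0, 0, 0, 20])

```text
t: 20.5
tool_pos: [0.5742, -0.2382, 0.0618]
ee_rot: [0.008, 0.988, 0.061, -0.145]
contact_force: [-0.3, 0.5, -2.1]
grip_width: 0.0336
```

Request:
play_rows(motion=[2, 0, 0, 0, 0, 0, 20, 3, 0, 0, 0, 0, 0, 20, 4, 0, 0, 0, 0, 0, 20, 4, 0, 0, 0, 0, 0, 20])

```text
t: 20.9
tool_pos: [0.5755, -0.2382, 0.062]
ee_rot: [0.008, 0.987, 0.061, -0.147]
contact_force: [-5.8, 0.4, 7.0]
grip_width: 0.0337
```

Request:
play_rows(motion=[2, 0, -1, 0, 0, 0, 20, 3, 0, -1, 0, 0, 0, 20, 4, 0, -1, 0, 0, 0, 20, 4, 0, -1, 0, 0, 0, 20])

```text
t: 21.3
tool_pos: [0.576, -0.2382, 0.0626]
ee_rot: [0.008, 0.987, 0.061, -0.151]
contact_force: [-8.8, 0.7, 7.7]
grip_width: 0.0336
```

Request:
play_rows(motion=[3, 0, -1, 0, 0, 0, 20, 6, 0, -1, 0, 0, 0, 20, 7, 0, -2, 0, 0, 0, 20])

```text
t: 21.6
tool_pos: [0.5765, -0.2384, 0.0637]
ee_rot: [0.008, 0.986, 0.06, -0.158]
contact_force: [-15.5, -0.2, 8.2]
grip_width: 0.0339
```

Request:
play_rows(motion=[0, 0, 0, 0, 0, 0, 60, 0, 0, 0, 0, 0, 0, 60, 0, 0, 0, 0, 0, 0, 60, 0, 0, 0, 0, 0, 0, 60])

```text
t: 22.0
tool_pos: [0.5775, -0.2382, 0.0636]
ee_rot: [0.008, 0.986, 0.06, -0.157]
contact_force: [-0.0, -0.0, 0.1]
grip_width: 0.0592
```

The toe met a firm stop (15 N) and the gripper has released. Now up, turn, and go round to the outer side of the lever.

Request:
play_rows(motion=[-6, 0, -20, 0, 0, 0, 60, -16, 0, -55, 0, 0, 0, 60, -30, 0, -95, 0, 0, 0, 60, -42, 0, -135, 0, 0.06, 0, 0, -54, 0, -172, 0, 0.16, 0, 0])

```text
t: 22.5
tool_pos: [0.5821, -0.237, 0.2448]
ee_rot: [0.003, 0.995, 0.062, -0.076]
contact_force: [0.2, -1.5, 0.9]
grip_width: 0.0476
```

```bash
cat >> h.py <<'E'
def tip(y,z,x=-69): return rel(jw([x,y,z-23]),RL)
E
python3 - <<'E'
from h import *
T=viewer.read_camera("top")[:,:,::-1].copy();cv2.imwrite("pics/T4.png",T)
m=mask(T,(20,110,40),(34,255,255),(360,160,405,240));k,l,st,ce=cv2.connectedComponentsWithStats(m);print([(s.tolist(),c.round(1).tolist()) for s,c in zip(st,ce) if 12<s[4]<5000])
print(monitor.get_obs()['joints'].round(2),tip(120,320),tip(210,300))
E
```

```text
[([371, 188, 17, 32, 245], [378.1, 205.1]), ([382, 189, 4, 6, 18], [383.4, 191.5])]
[ 0.62  0.67 -0.58  1.32  0.39  1.4  -1.44] (array([ -80.4, -119.3,  -32.7]), array([-0.1067,  0.1125, -1.5746])) (array([ -78.2, -209.4,  -13.2]), array([-0.1067,  0.1125, -1.5746]))
```

Request:
play_rows(motion=[-10, -5, -30, -0.01, 0.01, -0.14, 0, -25, -15, -50, -0.02, 0.02, -0.28, 0, -40, -40, -50, -0.03, 0.03, -0.43, 0, -55, -70, -45, -0.04, 0.04, -0.57, 0, -68, -100, -40, -0.05, 0.05, -0.71, 0])

```text
t: 23.05
tool_pos: [0.5086, -0.1468, 0.3029]
ee_rot: [0.005, 0.913, 0.406, -0.041]
contact_force: [0.3, 0.5, 0.6]
grip_width: 0.0034
```

```bash
python3 - <<'E'
from h import *
print(tip(210,310))
E
```

```text
(array([ 62.1, -90.2,  13.2]), array([-0.0559,  0.0633, -0.859 ]))
```

Request:
play_rows(motion=[12, -20, 0, -0.01, 0.01, -0.14, 0, 24, -40, 0, -0.02, 0.02, -0.28, 0, 37, -58, 0, -0.03, 0.03, -0.43, 0, 50, -75, 5, -0.04, 0.045, -0.57, 0, 62, -90, 13, -0.05, 0.055, -0.71, 0])

```text
t: 23.55
tool_pos: [0.4825, -0.0399, 0.2877]
ee_rot: [0.003, 0.713, 0.701, -0.004]
contact_force: [-0.0, 0.2, 0.7]
grip_width: 0.0005
```

```bash
python3 - <<'E'
from h import *
print(tip(210,310),tip(210,205))
E
```

```text
(array([-1.1, -0.4,  0.7]), array([-0.0026,  0.0102, -0.1426])) (array([  0. ,  -0.2, 105.7]), array([-0.0026,  0.0102, -0.1426]))
```

Request:
play_rows(motion=[8, 0, 15, 0, 0, -0.08, 0, 8, 0, 40, 0, 0.01, -0.142, 0, 6, 0, 65, 0, 0.01, -0.142, 0, 4, 0, 90, 0, 0.01, -0.142, 0, 2, 0, 105, 0, 0.01, -0.142, 0])

```text
t: 24.05
tool_pos: [0.4818, -0.0392, 0.1811]
ee_rot: [-0.001, 0.661, 0.75, -0.001]
contact_force: [-0.1, -1.0, -0.8]
grip_width: 0.0003
```

```bash
python3 - <<'E'
from h import *
print(tip(95,210))
E
```

```text
(array([-1.168e+02,  1.000e-01, -5.900e+00]), array([-0.004 , -0.0004, -0.0005]))
```

Push inwards (tool -x) up to about upright.

Request:
play_rows(motion=[-12, 0, -1, 0, 0, 0, 0, -24, 0, -2, 0, 0, 0, 0, -36, 0, -3, 0, 0, 0, 0, -48, 0, -4, 0, 0, 0, 0, -60, 0, -5, 0, 0, 0, 0])

```text
t: 24.55
tool_pos: [0.4902, -0.0998, 0.187]
ee_rot: [-0.001, 0.661, 0.75, -0.001]
contact_force: [-0.6, 2.6, 0.5]
grip_width: 0.0002
```

Request:
play_rows(motion=[-12, 0, 0, 0, 0, 0, 0, -24, 0, 0, 0, 0, 0, 0, -36, 0, 0, 0, 0, 0, 0, -48, 0, 0, 0, 0, 0, 0, -57, 0, 0, 0, 0, 0, 0])

```text
t: 25.05
tool_pos: [0.4972, -0.1578, 0.1868]
ee_rot: [-0.001, 0.662, 0.75, -0.001]
contact_force: [-0.8, 1.2, 0.9]
grip_width: 0.0005
```

```bash
python3 - <<'E'
from h import *
lever()
for th in np.arange(1.5,-.01,-.15):
    n=np.array([np.sin(th),np.cos(th)]);p=np.array([75,62])+150*np.array([-np.cos(th),np.sin(th)])+n*(9+8*np.sin(th))
    print(round(th,2),p.round(),tip(*p)[0].round())
E
```

```text
scene [313.07692308 137.96153846] [311 134   6   7  26]
1.5 [ 81. 213.] [-10.  -0.  -3.]
1.35 [ 59. 212.] [-33.  -0.  -2.]
1.2 [ 36. 208.] [-56.   0.   2.]
1.05 [ 14. 200.] [-77.   0.  10.]
0.9 [ -6. 189.] [-98.   0.  21.]
0.75 [-25. 175.] [-116.    0.   35.]
0.6 [-41. 158.] [-133.    0.   52.]
0.45 [-55. 138.] [-146.    1.   71.]
0.3 [-65. 117.] [-156.    1.   92.]
0.15 [-72.  94.] [-163.    1.  115.]
0.0 [-75.  71.] [-166.    1.  139.]
```

Request:
play_rows(motion=[-20, 0, -3, 0, 0, 0, 0, -40, 0, 0, 0, 0, 0, 0, -60, 0, 3, 0, 0, 0, 0, -80, 0, 11, 0, 0, 0, 0, -98, 0, 21, 0, 0, 0, 0])

```text
t: 25.65
tool_pos: [0.5093, -0.2566, 0.165]
ee_rot: [-0.001, 0.662, 0.749, -0.001]
contact_force: [1.2, 1.2, -0.1]
grip_width: 0.0002
```

Request:
play_rows(motion=[-9, 0, 7, 0, 0, 0, 0, -18, 0, 14, 0, 0, 0, 0, -27, 0, 22, 0, 0, 0, 0, -35, 0, 31, 0, 0, 0, 0, -42, 0, 40, 0, 0, 0, 0])

```text
t: 26.15
tool_pos: [0.5144, -0.2986, 0.1243]
ee_rot: [-0.001, 0.662, 0.749, -0.001]
contact_force: [0.5, 1.7, 0.5]
grip_width: 0.0002
```

```bash
python3 - <<'E'
from h import *
lever();print(tip(-65,117)[0],tip(-76,71)[0])
E
```

```text
scene [289.98305085 140.94915254] [285 134  12  14  59]
top [398. 218.] [398 217   1   3   3]
handle jig [-62.66955124 -44.27711975 152.01922966] [np.float64(0.007876526830702859), np.float64(0.007876526830702906)] theta 0.6465065347944382
[-14.5   1.7  29.4] [-25.5   2.   75.4]
```

Request:
play_rows(motion=[-8, 1, 12, 0, 0, 0, 0, -14, 1, 28, 0, 0, 0, 0, -19, 1, 42, 0, 0, 0, 0, -23, 1, 56, 0, 0, 0, 0, -25, 2, 66, 0, 0, 0, 0])

```text
t: 26.75
tool_pos: [0.5171, -0.3246, 0.0555]
ee_rot: [-0.002, 0.663, 0.749, -0.002]
contact_force: [-1.4, -0.2, 1.5]
grip_width: 0.0005
```

Request:
play_rows(motion=[0, 0, 3, 0, 0, 0, 0, 0, 0, 6, 0, 0, 0, 0, 0, 0, 9, 0, 0, 0, 0, 0, 0, 9, 0, 0, 0, 0])

```text
t: 27.15
tool_pos: [0.517, -0.3244, 0.0465]
ee_rot: [-0.002, 0.663, 0.749, -0.002]
contact_force: [0.1, 0.7, -0.4]
grip_width: 0.0002
```

```bash
python3 - <<'E'
from h import *
lever();print(tip(-76,71)[0])
for t in(0,.03,.06,.1): print(t,proj('scene',jw([-69,75-165*np.cos(t),62+165*np.sin(t)])))
E
```

```text
scene [284.42857143 156.42857143] [283 155   5   4  14]
top [400.71428571 219.85714286] [400 218   2   5   7]
handle jig [-57.34393934 -70.4224719   81.85006894] [np.float64(0.013830473125241554), np.float64(0.013830473125241449)] theta 0.13566092099047095
[-0.4  0.8 -1.2]
0 [288.21620428 159.11880692]
0.03 [288.14116917 157.94338979]
0.06 [288.087745   156.77813245]
0.1 [288.05041783 155.24177112]
```

Request:
play_rows(motion=[0, 0, 2, 0, 0, 0, 0, 0, 0, 4, 0, 0, 0, 0, 0, 0, 6, 0, 0, 0, 0, 0, 0, 6, 0, 0, 0, 0])

```text
t: 27.65
tool_pos: [0.5177, -0.3246, 0.0441]
ee_rot: [-0.001, 0.663, 0.749, -0.003]
contact_force: [-6.2, 1.7, 22.3]
grip_width: 0.0002
```

Request:
play_rows(motion=[0, 0, 2, 0, 0, 0, 0, 0, 0, 4, 0, 0, 0, 0, 0, 0, 5, 0, 0, 0, 0, 0, 0, 5, 0, 0, 0, 0])

```text
t: 28.05
tool_pos: [0.5177, -0.3247, 0.0439]
ee_rot: [-0.0, 0.663, 0.749, -0.004]
contact_force: [-9.8, 2.6, 33.7]
grip_width: 0.0003
```

It's at a hard stop (34 N with no further motion). I'll back off and look.

Request:
play_rows(motion=[0, 0, -30, 0, 0, 0, 0, 0, 0, -70, 0, 0, 0, 0, -20, 0, -110, 0, 0, 0, 0, -60, 0, -150, 0, 0, 0, 0, -100, 0, -170, 0, 0, 0, 0])

```text
t: 28.55
tool_pos: [0.5323, -0.4216, 0.2178]
ee_rot: [0.001, 0.662, 0.75, -0.004]
contact_force: [1.3, -0.0, 0.9]
grip_width: 0.0003
```

Request:
play_rows(motion=[-40, 0, 0, 0, 0, 0, 0, -80, 20, 0, 0, 0, 0, 0, -110, 50, 0, 0, 0, 0, 0, -130, 90, 0, 0, 0, 0, 0, -140, 120, 0, 0, 0, 0, 0])

```text
t: 29.05
tool_pos: [0.6665, -0.5394, 0.2156]
ee_rot: [-0.007, 0.66, 0.751, -0.002]
contact_force: [-10.3, 14.4, -0.2]
grip_width: 0.0003
```

```bash
python3 - <<'E'
from h import *
lever('f')
print([proj('top',jw([-69,75-165*np.cos(t),62+165*np.sin(t)])).round(1) for t in(0,.05)])
S=cv2.imread("pics/scene_f.png");T=cv2.imread("pics/top_f.png")
J=lambda X:(RJ.inv().apply(X-CJ)*1000).round(1)
m=mask(T,(20,110,40),(34,255,255),(360,185,405,240));p=cv2.findNonZero(m)[:,0];print("yellow",p.min(0),p.max(0))
c=lambda i,x,y,w,h:cv2.resize(i[y:y+h,x:x+w],(400,400),interpolation=cv2.INTER_CUBIC)
cv2.imwrite("pics/f.png",np.hstack([c(S,240,115,100,100),c(T,345,165,80,80)]))
for n,a in(("scene",S),("top",T)):
    d=cv2.absdiff(a,cv2.imread(f"pics/{n}0.png")).max(2);d[:,:]=cv2.morphologyEx((d>60).astype(np.uint8),cv2.MORPH_OPEN,np.ones((3,3)));k,l,st,ce=cv2.connectedComponentsWithStats(d);print(n,[s.tolist() for s in st[1:] if s[4]>25])
E
```

```text
scene [287.26666667 157.1       ] [283 155  11   6  30]
top [407.50704225 219.30985915] [400 217  16   6  71]
handle jig [-67.17409423 -90.15005288  70.68315474] [np.float64(0.0014009175215048638), np.float64(0.001400917521504693)] theta 0.052528998076261345
[array([407.3, 219.8]), array([407.7, 219.5])]
yellow [370 185] [387 219]
scene [[329, 0, 76, 43, 1344], [438, 1, 21, 19, 224], [309, 18, 11, 19, 158], [447, 28, 7, 6, 38], [403, 30, 25, 13, 203], [207, 43, 24, 22, 393], [314, 48, 7, 7, 35], [299, 55, 12, 12, 97], [195, 67, 22, 8, 116], [296, 151, 7, 8, 31], [297, 160, 9, 11, 59], [348, 211, 15, 22, 204], [313, 219, 24, 10, 140]]
top [[493, 108, 28, 46, 366], [481, 130, 16, 8, 114], [481, 143, 16, 24, 205], [484, 169, 7, 13, 57], [371, 184, 17, 36, 460], [492, 207, 17, 8, 89], [469, 212, 27, 8, 153], [440, 244, 28, 29, 528], [466, 244, 9, 16, 78], [457, 273, 16, 12, 126], [391, 274, 34, 31, 194], [359, 281, 205, 119, 4475], [545, 302, 41, 34, 776], [332, 305, 65, 49, 497], [556, 319, 8, 13, 87], [361, 357, 15, 13, 93], [319, 359, 16, 16, 83], [428, 388, 36, 11, 196], [317, 392, 6, 7, 30], [339, 392, 7, 5, 29]]
```

View pics/f.png

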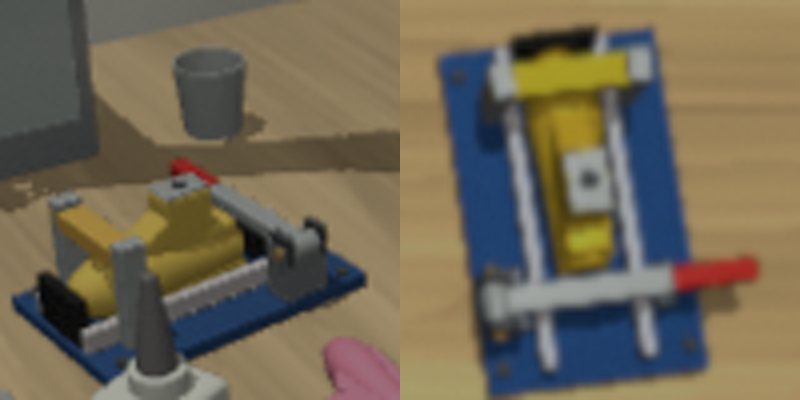

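The picture shows the lever lying across the channel behind the heel, with the last under the bridge and its toe at the black stop. The force reading says the hand has brushed the grey oven (about 18 N), so I'll pull away at once.

Request:
play_rows(motion=[10, -25, -5, 0, 0, 0, 0, 30, -60, -15, 0, 0, 0, 0, 60, -100, -25, 0, 0, 0, 0, 70, -140, -30, 0, 0, 0, 0, 70, -150, -30, 0, 0, 0, 0])

```text
t: 29.65
tool_pos: [0.5106, -0.4909, 0.2463]
ee_rot: [-0.001, 0.66, 0.751, -0.003]
contact_force: [-0.4, -0.7, 1.3]
grip_width: 0.0004
```

```bash
python3 - <<'E'
from h import *
J=lambda X:(RJ.inv().apply(X-CJ)*1000).round(1)
T=viewer.read_camera("top")[:,:,::-1].copy()
print("neck top jig",J(plane("top",(382.1,200.5),.115)))
h=cv2.cvtColor(T,cv2.COLOR_BGR2HSV);m=np.zeros(T.shape[:2],np.uint8);m[193:209,376:388]=((h[193:209,376:388,1]<60)&(h[193:209,376:388,2]>60))*255
k,l,st,ce=cv2.connectedComponentsWithStats(m);i=1+st[1:,4].argmax();print(st[i],ce[i],J(plane("top",ce[i],.115)))
by=mask(T,(22,150,60),(32,255,255),(364,174,396,184));p=cv2.findNonZero(by)[:,0].mean(0);print("bridge ctr jig (87.5,0)",J(plane("top",p,.103)))
for n,ps in(("cup",(465,253)),): 
    a=cv2.imread("pics/top0.png");print(cv2.absdiff(a,T)[235:270,445:485].max(2).mean(), cv2.absdiff(a,T)[135:225,470:550].max(2).mean())
lever();print(monitor.get_obs()['contact_force'])
E
```

```text
neck top jig [  6.2   1.  115. ]
[378 193  10  16 116] [383.11206897 200.36206897] [  6.3  -2.7 115. ]
bridge ctr jig (87.5,0) [ 89.6   0.6 103. ]
10.913571428571428 23.734583333333333
scene [287.26666667 157.1       ] [283 155  11   6  30]
top [407.45714286 219.28571429] [400 217  16   6  70]
handle jig [-67.0680644  -89.96301512  70.78721961] [np.float64(0.0014081748309658923), np.float64(0.0014081748309660374)] theta 0.053217520279791826
[ 0.68481744 -0.31786447  0.10515238]
```

Relative to the bridge, the neck is within 1 mm of home. The lever is on its hard stop and the arm is clear, so I'm handing it in.

```bash
python3 -c "
from rig import order
print(order.job_done())"
```

```text
the job is handed in; nothing more can be done
None
```

The yellow last is in the jig with its toe against the rubber stop, and the lever is shut behind its heel. I handed the job in at about 30 s of robot time, with the arm clear and about 0 N on the tool. The order was as asked: lever fully open, last off the rack, set down and slid home, lever shut.

**Last checks**
- **Last home:** measured against the bridge, the neck is within about 1 mm of the home position. The toe met a firm stop at 15 N.
- **Lever open and shut:** it was pushed to a hard stop both ways, at 16 N open and 34 N shut, with no further motion.
- **Lever angle shut:** the cameras read 0.05 rad, not 0. They also read high at the open stop (2.14 against 2.1), and the neck partly hides the handle, so I trusted the hard stop.

**What went wrong or disagreed**
- **Tool offset:** the real hand sits about 31 mm further back along the tool axis than the stated TCP data say. My first grip on the lever closed on nothing, and I corrected for the offset after that.
- **Lever slip:** the lever slipped out of the grip just past upright. I finished opening it, and later shut it, by pushing with closed fingers.
- **Joint limits:** on the way to the rack, joints 6 and 7 came right up to their range limits, so I backed off and used a flatter grip angle.
- **Oven contact:** backing away at the end, the hand brushed the grey oven at about 18 N, below the 40 N limit. I pulled straight off. My before-and-after picture comparison there was not conclusive, because the arm was partly in view, but I saw no sign that the oven moved.
- **Rest of the bench:** I did not measure the green last and the other things again at the end. The mid-task pictures showed no sign that any of them had moved.

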